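Take the dipping tongs off their hook and pick up the small bisque cup

ROBOT

A 6-joint arm with a two-finger parallel gripper is mounted at the origin on the work surface. World frame = base frame: x ahead of the robot, y to its left, z up, the work surface at z = 0. Lengths are in mm, angles in rad, forces in N, time in s.
With the tool pointing down it reaches from about 275 to 1000 mm from the base axis. Payload 8.4 kg.
Tool frame: the origin (TCP) lies midway between the tips of the shut fingers; the grasp point (between the pads) lies 19 mm behind it; z points along the fingers, y is the direction in which the jaws open and shut (so a half turn about z gives the same grasp; the last joint's range is limited). The gripper opens to 85 mm and grips with 20 to 120 N. Pads are 22 mm wide; open, the fingers measure 114 mm over their backs; the gripper's body (76 mm by 85 mm) begins 54 mm behind the grasp point. The pads swing forward as they close: fully open they stand 13 mm farther back than shut.
Start: joints at [1.307, 0.353, 1.633, -0, 1.155, -0.002], TCP at [161.761, 603.706, 203.181] pointing down, gripper open.
Joint ranges: [-2.63, 2.63], [-0.92, 2.1], [0.06, 2.66], [-1.3, 4.44], [0, 2.69], [-3.02, 3.02]. Speed limits (rad/s): [2.22, 2.22, 2.79, 3.14, 3.14, 3.14].

INTERFACE

Orientations are given as [roll, pitch, yaw] about the fixed x, y, z axes, in that order (R = Rz(yaw) Ry(pitch) Rx(roll)).
In Python, from rig import * gives the robot as it stands.
- The arm moves only by the tool play_rows, never from a script. Its argument "moves" is a list of rows, each a list of 3 entries, a list of its own where there are three numbers: the shift along the tool's x, y, z in m, then the turn, a rotation vector about the tool's x, y, z in rad, then the opening in per cent of the stroke, from 0 (shut) to 100 (fully open). In form: [[[x, y, z], [rx, ry, rz], fingers], ...]. A call has 1 to 20 rows; each row shifts and turns the commanded pose from where the row before left it, along the tool's axes as they then stand; what a row does not reach is not made up. A row lasts 1/10 s, in which the tool goes at most 50 mm and 8.59 degrees, less where a joint would pass 70% of its speed; a pose out of reach is approached as far as the arm can. A call is refused whole if a number of a shift passes 0.05 or a number of a turn 0.15, either way. A call with a gripper value outside its range is refused whole. The fingers move at their own pace and stop on an object; "squeeze" is the grip in N (left out, the last holds). Time passes only in rows, so rows that do not move let the fingers close. It gives the time, the measured TCP pose, the force and the opening at its end, in the units of the state.
- sense(): the state, without advancing time (a new reading comes with each control period).
- grab_frame(name): name is "side" or "top" or "wrist"; returns a dict with "pixels" (400x640x3 uint8, red, green, blue), "intrinsics" (3x3 intrinsics, pixels), "R" (3x3) and "t" (3): a world point X has camera coordinates R X + t. Camera axes: x right, y down, z forward; pixel columns grow to the right and rows downward; lengths in mm; the calibration is good to about 2 mm. A picture is of the moment at which its call begins. There is no depth.
- sign_off(): hands the job in, once; it reports no verdict.
The state is a dict: "clock": time; "qpos": joint angles; "qvel": joint speeds; "joint_efforts": joint torques, N m; "eef_pos": TCP position; "tcp_rot": TCP orientation; "contact_force": force on the tool from outside, world axes, zero at the start; "wrist_torque": the same for the moment, N m; "opening": opening from 0.0 (shut) to 1.0 (fully open).
Only numpy, scipy, OpenCV 4.12 (cv2) and the standard library are available. Lean on these libraries where they do the work, as an engineer would, in place of code of your own. Each camera call takes 0.05 s, during which the arm holds its last target. There are 200 camera calls.

TASK

Lift the steel tongs up and off the peg of their stand, close their jaws on the outside of the smallest pot on the ware board (the little straight-sided cup) and lift it upright to about a hand's breadth (10 cm) above the board, ready for dipping. Touch the cup with the tongs only, and leave the other pots and the wooden rib where they are. Finish while still holding the tongs closed, with the cup held still in the air; nothing is put down.

Things in the scene. Friction and masses are not known exactly. Their poses are not given: they have to be found in the camera images.
- tongs: Steel spring tongs, 160 mm long, 90 g, hanging jaws down. Origin: middle of the underside of the bow (top cross-piece 24 mm along x, 34 along y, 4 thick), which rests on the peg. z up, away from the jaws; x along the peg, as the stand's x at the start; the arms lie at +y and -y and close along y, sprung open. Open at both x ends: once lifted over the lip they slide off along x.
- tongs_left: Arm on the tongs' +y side; origin on its hinge (tongs' y = 15, z = 2 mm). Steel strip; top part a flat grip plate 22 mm wide (x), z = -2 to -56 mm in the tongs' frame; at the bottom a flat jaw plate 30 mm wide (x), 3 mm thick, z = -120 to -152 mm. Jaw plates' inner faces: 65 mm apart when open (71 mm outside), parallel when 40 mm apart. Hinge stop at 0.2 rad of closing.
- tongs_right: Mirror-image arm on the tongs' -y side; the arms always move as mirror images. A pinch on the grip plates moves each jaw 4 times as far as the finger. The arms begin to close at a pinch of about 3 N and reach a 40 mm jaw gap at about 7 N; about a quarter of what is added above that reaches each jaw. 20 to 30 N in all holds the cup well.
- tongs_grip (a point): Point midway between the two grip plates, 34 mm below the tongs' origin: grip here from above, one finger outside each plate. Outside width with the tongs open: 44 mm here, 48 mm at the plates' lower ends; 38 mm all along the plates (parallel) with the jaws 40 mm apart. Fingers held 43 mm apart leave the jaws about 53 mm apart. Axes as the tongs'.
- tongs_mouth (a point): Point midway between the two jaw plates, at the middle of their height, 136 mm below the tongs' origin; the plates' lower edges are 16 mm lower still. Axes as the tongs'.
- hook_stand: Dark steel stand, fixed: round foot 90 mm across, 12 mm high; post 14 mm thick, 204 mm high (nothing above 210 mm). Origin: centre of the foot's underside. A level round peg, 8 mm thick, top 204 mm above the bench, points from the post to the stand's -x and ends 85 mm from the post axis in a small lip that rises 6 mm above the peg's top.
- peg_rest (a point): Point on top of the peg, 45 mm from the post axis; the tongs' origin rests within 3 mm of it at the start. Axes as the stand's.
- ware_board: Wooden ware board, fixed, 120 mm (x) by 300 mm (y), 20 mm high. Origin: centre of its underside. Three terracotta pots stand in a row along its y axis, about 95 mm between centres, in any order.
- cup: The small bisque-fired terracotta cup, open at the top, straight-sided, 40 mm outside diameter, 42 mm high, wall 3.5 mm, about 30 to 65 g. Origin: centre of its underside; z up. The smallest and lowest pot on the board.
- bowl: Terracotta bowl, 80 mm across its rim, 45 mm high, on the board; leave alone. Origin: centre of its underside.
- vase: Terracotta vase with a narrow neck, 56 mm across its belly, 80 mm high, on the board; leave alone. Origin: centre of its underside.
- rib: Flat wooden throwing rib, 40 by 120 mm (long along its y), 8 mm thick, lying on the bench near the robot; leave alone. Origin: centre of its underside.
There are look-alikes about, which are no part of the job. Leave any green look-alike of the tongs alone.

How it is judged (in metres and radians):
On the way, in this order (a step that is already met when the one before it is completed fails the run):
1. the gripper holds the tongs, lifted off the peg and clear of the stand (contact force between the fingers and tongs above 1 N and distance between tongs and peg_rest above 0.05 m and contact force between tongs and hook_stand below 0.1 N and height (world z) of tongs above 0.12 m), for 0.2 s.
2. both jaws are closed on the cup while it still stands on the board (contact force between each of tongs_left, tongs_right and cup above 0.3 N and height (world z) of cup below 0.035 m and contact force between the fingers and tongs above 1 N), for 0.2 s.
At the end, for the whole second after the job is handed in: The gripper holds the tongs, clear of the hook stand; both jaws press on the cup; the cup's underside is more than 80 mm above the bench (60 mm above the board), touching no other pot and not the board, within 0.4 rad of upright, and still (under 30 mm/s) (height (world z) of cup above 0.08 m and angle between cup's own z axis and vertical below 0.4 rad and contact force between each of tongs_left, tongs_right and cup above 0.3 N and contact force between the fingers and tongs above 1 N and contact force between tongs and hook_stand below 0.1 N and contact force between cup and vase below 0.1 N and contact force between cup and bowl below 0.1 N and contact force between cup and ware_board below 0.1 N and linear speed of cup below 0.03 m/s); the arm keeps its last pose, push and grip.
It fails at once if the fingers or the arm touch the cup (contact force between any of the fingers, the arm and cup above 0.3 N).
It fails at once if the cup tips over (angle between cup's own z axis and vertical above 0.9 rad).
It fails at once if another pot or the rib is shifted by more than 25 mm or a pot is tipped (distance of any of bowl, vase, rib from where it was at the start of the episode above 0.025 m or angle between any of bowl, vase's own z axis and vertical above 0.5 rad).
It also fails if it takes over 51 s, if anything falls off the work surface, if the arm or the gripper's body presses on something with over 40 N, if the wrist force passes 120 N, or if a joint passes its speed limit or range.

## Working session

There is one attempt and no reset: what is moved stays moved. The work goes in short steps, Python scripts to look and compute and a tool call to move; the robot and the scene stay as the last step left them, time stands still between calls to the robot, and variables do not carry over. Pictures are saved under pics/ and viewed, about 8 in all and at most 12, crops included, and the job is handed in when it is done.

Besides the shell and the picture viewer there is one more tool, called after "Call:" in YAML: its name, and indented under it one key for each argument. play_rows: Moves the arm, as the interface text tells. Its arguments: {"type":"object","properties":{"moves":{"type":"array"},"squeeze":{"type":"number"}},"required":["moves"]}

```bash
mkdir -p pics; ls
cat > h.py <<'E'
from rig import *
import numpy as np, cv2
def snap(n,f):
    d=grab_frame(n); cv2.imwrite(f,cv2.cvtColor(np.array(d["pixels"]),cv2.COLOR_RGB2BGR))
    np.savez(f[:-4]+'.npz',K=d["intrinsics"],R=d["R"],t=d["t"]); return d
def load(f):
    z=np.load(f); return z['K'],z['R'],z['t'].ravel()
def ray(c,p):
    K,R,t=c; o=-R.T@t; v=R.T@np.linalg.inv(K)@np.array([p[0],p[1],1.]); return o,v/np.linalg.norm(v)
def plane(c,p,z):
    o,v=ray(c,p); return o+v*(z-o[2])/v[2]
def proj(c,X):
    K,R,t=c; q=K@(R@np.array(X,float)+t); return q[:2]/q[2]
def tri(c1,p1,c2,p2):
    o,a=ray(c1,p1); q,b=ray(c2,p2); s=np.linalg.lstsq(np.c_[a,-b],q-o,rcond=None)[0]
    A=o+s[0]*a;B=q+s[1]*b; return (A+B)/2,np.linalg.norm(A-B)
E
python3 - <<'E'
from h import *
for n in ("side","top"):
    d=snap(n,f"pics/{n}0.png"); R=np.array(d["R"]);print(n,-R.T@np.array(d["t"]).ravel(),R.round(2).tolist(),np.array(d["intrinsics"]).tolist())
print(sense())
E
```

```text
pics
side [ 346.98297902 -619.52459563  880.63619535] [[0.95, -0.31, -0.02], [-0.24, -0.71, -0.67], [0.19, 0.64, -0.75]] [[497.2056682039399, 0.0, 323.61496857629396], [0.0, 497.2056682039399, 204.14826496595063], [0.0, 0.0, 1.0]]
top [407.2425796    9.50676338 799.99701963] [[0.13, -0.99, -0.0], [-0.97, -0.13, -0.22], [0.22, 0.03, -0.98]] [[363.13743616954645, 0.0, 313.5306732514054], [0.0, 363.13743616954645, 201.38078892039533], [0.0, 0.0, 1.0]]
{'clock': 0.1, 'qpos': array([ 1.30655870e+00,  3.53545691e-01,  1.63408417e+00, -1.05293261e-05,
        1.15517484e+00, -2.43670448e-03]), 'qvel': array([-0.00052536, -0.00070519, -0.0033896 ,  0.00125522,  0.00232077,
       -0.00040944]), 'joint_efforts': array([-9.29236012e-04, -6.06355476e+01, -3.42818427e+01,  2.79165653e-05,
        3.98222866e-03, -1.09918722e-05]), 'eef_pos': array([161.66689911, 603.24733946, 202.54705579]), 'tcp_rot': array([-3.14038059e+00,  6.67433285e-06,  2.87979600e+00]), 'contact_force': array([ 0.47381885, -0.42886935, -0.92179455]), 'wrist_torque': array([ 0.00481092, -0.02553419,  0.00598664]), 'opening': 1.0006617939510583}
```

View pics/side0.png

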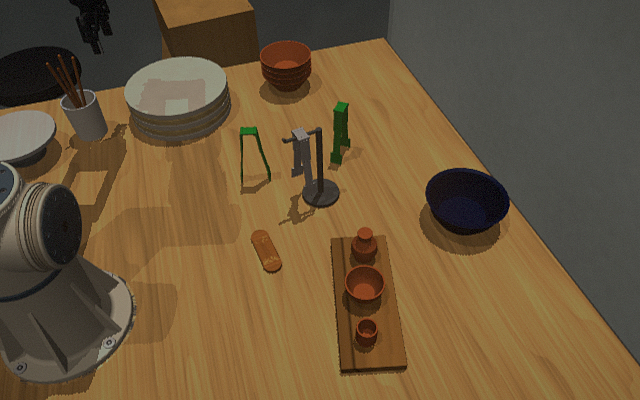

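View pics/top0.png

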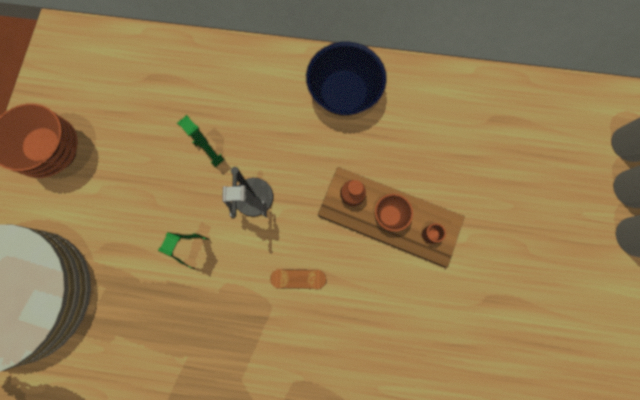

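Side: tongs' bow near (302,135), stand foot (321,194), cup (367,331). Top: bow (234,194), foot (255,197), cup (433,233). Enlarging both regions in one picture.

Run:
```python
import cv2,numpy as np
a=cv2.imread('pics/side0.png')[115:215,260:360]; b=cv2.imread('pics/top0.png')[155:255,195:295]
f=lambda i:cv2.convertScaleAbs(cv2.resize(i,(400,400),interpolation=cv2.INTER_CUBIC),alpha=1.6)
cv2.imwrite('pics/c1.png',np.hstack([f(a),f(b)]))
```

```text
(no output)
```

View pics/c1.png

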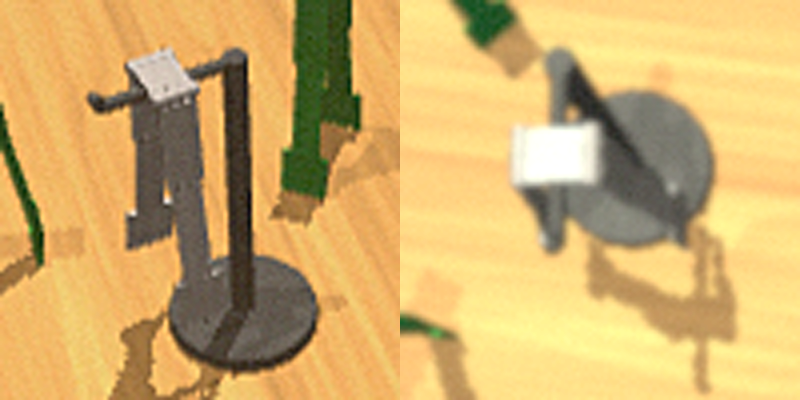

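```bash
cat >> h.py <<'E'
S=load('pics/side0.npz');T=load('pics/top0.npz')
E
python3 - <<'E'
from h import *
np.set_printoptions(precision=1,suppress=True)
for n,s,t,z in (("post",(318.75,129),(235.75,170.5),206),("lip",(284.25,140),(232,215),207),("bow",(300.75,134),(234.25,193.5),208),("foot",(321,194),(255.5,197),12)):
    X,g=tri(S,s,T,t); print(n,X,"gap %.1f"%g,plane(S,s,z),plane(T,t,z))
for nm,c in (("side",S),("top",T)):
    im=cv2.imread(f'pics/{nm}0.png'); hsv=cv2.cvtColor(im,cv2.COLOR_BGR2HSV)
    m=((hsv[...,0]<9)&(hsv[...,1]>150)).astype(np.uint8)
    m[:, :320]=0
    n,l,st,ce=cv2.connectedComponentsWithStats(m)
    for i in range(1,n):
        if st[i,4]>60: print(nm,st[i],ce[i])
    if nm=="side": g=m
E
```

```text
post [576.4 167.3 203.2] gap 1.1 [576.  164.2 206. ] [575.  166.5 206. ]
lip [499.2 160.3 200.3] gap 0.5 [497.9 152.7 207. ] [497.9 158.6 207. ]
bow [535.5 162.  205. ] gap 0.9 [535.1 158.7 208. ] [534.4 161.3 208. ]
foot [576.5 164.5   4.6] gap 0.2 [574.7 158.   12. ] [574.8 163.1  12. ]
```

Run:
```python
import cv2,numpy as np
a=cv2.imread('pics/side0.png')[280:380,325:425]; b=cv2.imread('pics/top0.png')[165:265,375:475]
f=lambda i:cv2.convertScaleAbs(cv2.resize(i,(400,400),interpolation=cv2.INTER_CUBIC),alpha=1.6)
cv2.imwrite('pics/c2.png',np.hstack([f(a),f(b)]))
```

```text
(no output)
```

View pics/c2.png

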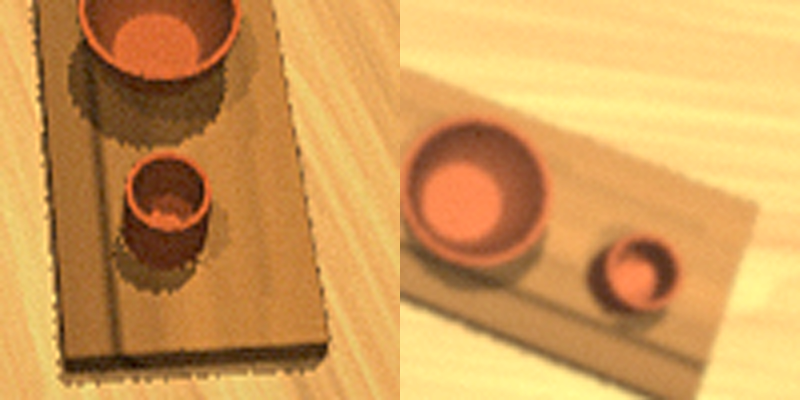

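Run:
```python
from h import *
np.set_printoptions(precision=1,suppress=True)
s,t=(367,328),(435.75,233)
print("cup",*tri(S,s,T,t),plane(S,s,62),plane(T,t,62))
print("bowl",plane(T,(395,213),65))
# board end corners
for p in ((464,216),(447,265)): print("corner",plane(T,p,20))
for p in ((341.5,369),(406,367),(331,238),(387,236)): print("cornerS",plane(S,p,20))
```

```text
cup [ 540.3 -225.9   56.9] 1.8861832405186227 [ 540.  -228.4   62. ] [ 538.4 -224.2   62. ]
bowl [ 568.2 -137.6   65. ]
corner [ 591.3 -296.3   20. ]
corner [ 480.9 -265.2   20. ]
cornerS [ 477.6 -269.1   20. ]
cornerS [ 588.4 -301.8   20. ]
cornerS [553.4  18.3  20. ]
cornerS [671.4 -15.6  20. ]
```

Call:
play_rows:
  moves:
    - [[0,0,-0.02],[0,0,-0.09],100]
    - [[0,0,-0.02],[0,0,-0.09],100]
    - [[0,0,-0.02],[0,0,-0.09],100]
    - [[0,0,-0.02],[0,0,-0.09],100]
    - [[0,0,-0.01],[0,0,0],100]

```text
clock: 0.6
eef_pos: [161.9, 604.2, 294.7]
tcp_rot: [3.14, 0.001, -3.042]
contact_force: [-0.3, 0.2, -0.3]
opening: 1.001
```

Call:
play_rows:
  moves:
    - [[-0.0164,-0.0238,0],[0,0,0],100]
    - [[-0.0164,-0.0238,0],[0,0,0],100]
    - [[-0.0164,-0.0238,0],[0,0,0],100]
    - [[-0.0164,-0.0238,0],[0,0,0],100]
    - [[-0.0164,-0.0238,0],[0,0,0],100]
    - [[-0.0164,-0.0238,0],[0,0,0],100]
    - [[-0.0164,-0.0238,0],[0,0,0],100]
    - [[-0.0164,-0.0238,0],[0,0,0],100]
    - [[-0.0164,-0.0238,0],[0,0,0],100]
    - [[-0.0164,-0.0238,0],[0,0,0],100]
    - [[-0.0164,-0.0238,0],[0,0,0],100]
    - [[-0.0164,-0.0238,0],[0,0,0],100]
    - [[-0.0164,-0.0238,0],[0,0,0],100]
    - [[-0.0164,-0.0238,0],[0,0,0],100]
    - [[-0.0164,-0.0238,0],[0,0,0],100]
    - [[-0.0164,-0.0238,0],[0,0,0],100]
    - [[-0.0164,-0.0238,0],[0,0,0],100]
    - [[-0.0164,-0.0238,0],[0,0,0],100]
    - [[-0.0164,-0.0238,0],[0,0,0],100]
    - [[-0.0164,-0.0238,0],[0,0,0],100]

```text
clock: 2.6
eef_pos: [535.2, 161.0, 292.5]
tcp_rot: [-3.141, -0.001, -3.047]
contact_force: [0.9, 0.2, 0.5]
opening: 1.0
```

Run:
```python
from h import *
snap("wrist","pics/w1.png"); s=sense(); print(s["clock"],s["eef_pos"],s["tcp_rot"],s["contact_force"],s["qpos"])
c=load('pics/w1.npz')
for X in ((535,162,208),(575.5,166,206),(498,159,208)): print(proj(c,X))
```

```text
2.65 [537.64342355 158.2670794  292.46404634] [-3.13930593e+00  6.04585137e-04 -3.04726398e+00] [ 1.95161965 -2.30892723 -0.08241564] [ 0.28517028  0.1774822   1.66697789 -0.00245121  1.2969735  -1.37929137]
[317.18449154 193.62767143]
[317.30157573 235.21954183]
[317.83660789 151.20024216]
```

View pics/w1.png

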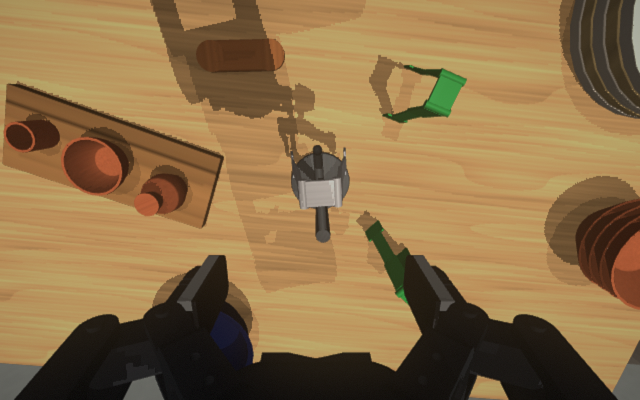

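Run:
```python
from h import *
np.set_printoptions(precision=1,suppress=True)
d=snap("wrist","pics/w2.png"); c=load('pics/w2.npz')
im=cv2.imread('pics/w2.png'); h=cv2.cvtColor(im,cv2.COLOR_BGR2HSV)
m=((h[...,1]<50)&(h[...,2]>120)).astype(np.uint8); m[:120]=0;m[260:]=0;m[:,:250]=0;m[:,400:]=0
n,l,st,ce=cv2.connectedComponentsWithStats(m); i=1+st[1:,4].argmax(); print(st[i],ce[i])
k=cv2.findContours((l==i).astype(np.uint8),0,2)[0][0]; r=cv2.minAreaRect(k); b=cv2.boxPoints(r)
for p in b: print(p,plane(c,p,206))
print(plane(c,r[0],208))
for p in ((322,237),(317.5,150)): print(plane(c,p,206))
g=((h[...,0]>45)&(h[...,0]<75)&(h[...,1]>150)).astype(np.uint8); n,l,st,ce=cv2.connectedComponentsWithStats(g)
for j in range(1,n):
  if st[j,4]>100: print("green",st[j])
print("greentop",plane(c,(402,300),150),plane(c,(370,220),0)); s=sense(); print(s["eef_pos"],s["tcp_rot"])
crop=cv2.resize(im[140:245,265:375],None,fx=5,fy=5,interpolation=cv2.INTER_CUBIC); cv2.imwrite('pics/c3.png',crop)
print(plane(T,(188,124),150))
```

```text
[ 302  176   44   31 1117] [323.8 190.8]
[301.8 178.2] [525.5 144.6 206. ]
[344. 176.] [520.1 180.7 206. ]
[345.5 204.1] [545.6 185.1 206. ]
[303.3 206.3] [551.1 147.9 206. ]
[534.8 164.4 208. ]
[579.5 167.5 206. ]
[499.9 155.7 206. ]
greentop [679.8 275.5 150. ] [639.1 255.6   0. ]
[536.3 159.8 292.4] [-3.1 -0.  -3. ]
[670.8 289.3 150. ]
```

View pics/c3.png

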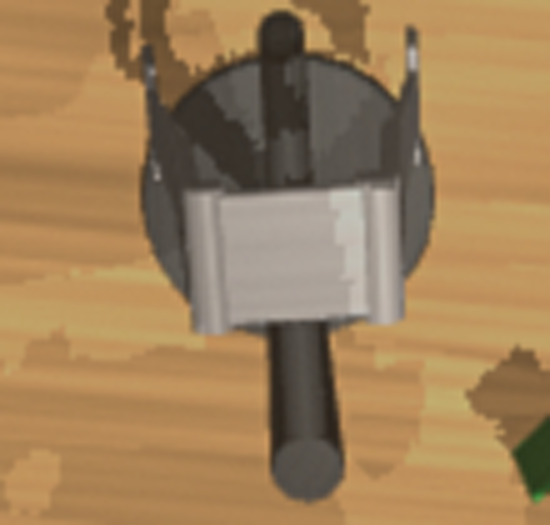

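Call:
play_rows:
  moves:
    - [[0,0.004,0],[0,0,-0.055],100]
    - [[0,0,0.02],[0,0,0],100]
    - [[0,0,0.02],[0,0,0],100]
    - [[0,0,0],[0,0,0],100]
    - [[0,0,0],[0,0,0],100]
    - [[0,0,0],[0,0,0],100]
    - [[0,0,0],[0,0,0],100]
    - [[0,0,0],[0,0,0],100]

```text
clock: 3.5
eef_pos: [534.8, 166.3, 253.9]
tcp_rot: [3.141, 0.001, -2.989]
contact_force: [0.5, 0.3, -0.1]
opening: 1.001
```

Run:
```python
from h import *
np.set_printoptions(precision=3,suppress=True)
d=snap("wrist","pics/w3.png"); c=load('pics/w3.npz')
im=cv2.imread('pics/w3.png'); h=cv2.cvtColor(im,cv2.COLOR_BGR2HSV)
m=((h[...,1]<50)&(h[...,2]>120)).astype(np.uint8); m[:100]=0;m[265:]=0;m[:,:250]=0;m[:,400:]=0
n,l,st,ce=cv2.connectedComponentsWithStats(m); i=1+st[1:,4].argmax(); print(st[i],ce[i])
k=cv2.findContours((l==i).astype(np.uint8),0,2)[0][0]; r=cv2.minAreaRect(k); b=cv2.boxPoints(r)
for p in b: print(p,plane(c,p,206))
print(plane(c,r[0],208)); s=sense(); print(s["eef_pos"],s["tcp_rot"],s["contact_force"])
```

```text
[ 289  192   50   33 1450] [314.092 208.179]
[289. 192.] [525.326 144.406 206.   ]
[338. 192.] [519.791 180.564 206.   ]
[338. 224.] [545.273 185.059 206.   ]
[289. 224.] [551.004 147.63  206.   ]
[534.402 164.286 208.   ]
[534.723 166.249 253.798] [ 3.141  0.001 -2.989] [0.552 0.074 0.044]
```

Call:
play_rows:
  moves:
    - [[0,-0.002,0.015],[0,0,0],100]
    - [[0,0,0.015],[0,0,0],100]
    - [[0,0,0.015],[0,0,0],100]
    - [[0,0,0.015],[0,0,0],100]
    - [[0,0,0.015],[0,0,0],100]
    - [[0,0,0.015],[0,0,0],100]
    - [[0,0,0.015],[0,0,0],100]
    - [[0,0,0],[0,0,0],100]
    - [[0,0,0],[0,0,0],100]

```text
clock: 4.45
eef_pos: [534.9, 164.2, 148.5]
tcp_rot: [3.142, -0.0, -2.989]
contact_force: [-0.1, -0.3, -0.2]
opening: 1.001
```

Call:
play_rows:
  moves:
    - [[0,0,0],[0,0,0],51]
    - [[0,0,0],[0,0,0],51]
    - [[0,0,0],[0,0,0],51]
    - [[0,0,0],[0,0,0],51]
    - [[0,0,0],[0,0,0],50]
    - [[0,0,0],[0,0,0],50]
  squeeze: 20

```text
clock: 5.05
eef_pos: [535.0, 164.2, 148.5]
tcp_rot: [3.142, 0.0, -2.988]
contact_force: [0.0, -1.2, 2.6]
opening: 0.502
```

Run:
```python
from h import *
snap("wrist","pics/w4.png"); snap("side","pics/s4.png"); s=sense(); print(s)
a=cv2.imread('pics/w4.png')[100:400,120:520]; b=cv2.resize(cv2.imread('pics/s4.png')[60:210,220:420],None,fx=2,fy=2); cv2.imwrite('pics/c4.png',np.hstack([a,b]))
```

```text
{'clock': 5.15, 'qpos': array([ 2.95158992e-01,  3.11970805e-01,  1.82734719e+00, -7.26472910e-05,
        1.00178303e+00, -1.42882287e+00]), 'qvel': array([-7.39628836e-04,  6.96167504e-05, -9.61027416e-04,  8.58939285e-05,
        4.69437928e-05,  7.22755918e-04]), 'joint_efforts': array([ 6.10446255e-02, -5.22625709e+01, -2.96693534e+01,  3.03037721e-02,
       -1.00372075e-01,  4.01450117e-03]), 'eef_pos': array([534.97270099, 164.19712622, 148.4557075 ]), 'tcp_rot': array([ 3.14158369e+00,  4.95346992e-04, -2.98836799e+00]), 'contact_force': array([0.16838625, 0.1905866 , 3.20097035]), 'wrist_torque': array([-0.0227454 , -0.04312111, -0.01516744]), 'opening': 0.49840754715490526}
```

View pics/c4.png

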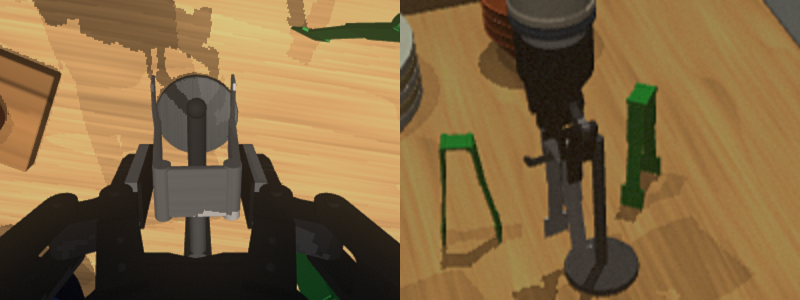

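Call:
play_rows:
  moves:
    - [[0,0,-0.005],[0,0,0],50]
    - [[0,0,-0.005],[0,0,0],50]
    - [[0,0,-0.005],[0,0,0],50]
    - [[0,0,-0.005],[0,0,0],50]
    - [[0,0,-0.002],[0,0,0],50]
    - [[0,0,0],[0,0,0],50]
    - [[0,0,0],[0,0,0],50]

```text
clock: 5.85
eef_pos: [534.7, 164.1, 170.1]
tcp_rot: [3.142, -0.0, -2.988]
contact_force: [0.5, 0.4, -0.6]
opening: 0.498
```

Run:
```python
from h import *
snap("side","pics/s5.png");snap("wrist","pics/w5.png"); s=sense(); print(s["eef_pos"],s["contact_force"],s["wrist_torque"],s["opening"])
b=cv2.resize(cv2.imread('pics/s5.png')[85:210,250:380],None,fx=4,fy=4); a=cv2.imread('pics/w5.png')[100:400,220:420]
a=cv2.copyMakeBorder(a,0,200,0,0,0);cv2.imwrite('pics/c5.png',np.hstack([b,a]))
```

```text
[534.58999087 164.11697773 169.9280588 ] [-1.32242343  0.11183576 -1.42391087] [-0.00269085  0.05078251  0.04336257] 0.4984297624670056
```

View pics/c5.png

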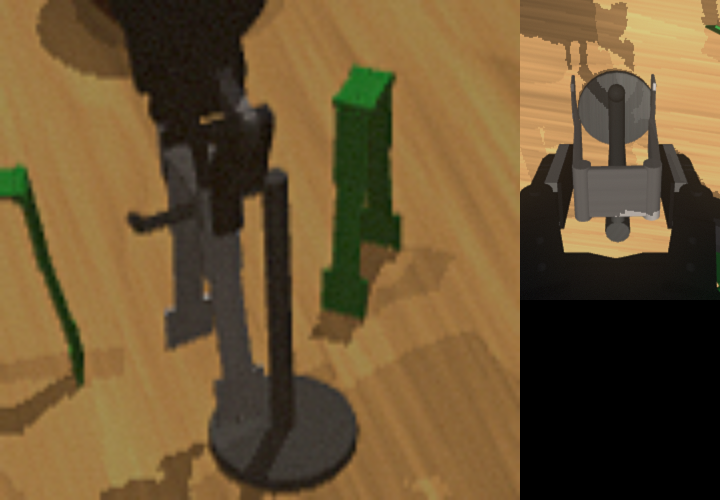

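The tongs rose with the gripper, well clear of the peg (8 pictures so far); sliding off along the stand's -x.

Call:
play_rows:
  moves:
    - [[0.006,0,0],[0,0,0],50]
    - [[0.012,0,0],[0,0,0],50]
    - [[0.012,0,0],[0,0,0],50]
    - [[0.012,0,0],[0,0,0],50]
    - [[0.012,0,0],[0,0,0],50]
    - [[0.012,0,0],[0,0,0],50]
    - [[0.012,0,0],[0,0,0],50]
    - [[0.012,0,0],[0,0,0],50]
    - [[0.01,0,0],[0,0,0],50]
    - [[0.01,0,0],[0,0,0],50]
    - [[0,0,0],[0,0,0],50]
    - [[0,0,0],[0,0,0],50]
    - [[0,0,0],[0,0,0],50]
    - [[0,0,0],[0,0,0],50]

```text
clock: 7.35
eef_pos: [426.5, 147.5, 170.2]
tcp_rot: [3.142, 0.0, -2.988]
contact_force: [-0.1, -0.8, -0.2]
opening: 0.502
```

Call:
play_rows:
  moves:
    - [[0,0,-0.01],[0,0,0.0775],50]
    - [[0,0,-0.01],[0,0,0.0775],50]
    - [[0,0,-0.01],[0,0,0.0775],50]
    - [[0,0,-0.01],[0,0,0.0775],50]
    - [[0,0,-0.01],[0,0,0.0775],50]
    - [[0,0,-0.01],[0,0,0.0775],50]
    - [[0,0,0],[0,0,0],50]

```text
clock: 8.05
eef_pos: [427.1, 147.7, 231.2]
tcp_rot: [3.14, 0.002, 2.829]
contact_force: [1.0, 0.3, -0.6]
opening: 0.497
```

Call:
play_rows:
  moves:
    - [[-0.0055,-0.008,0],[0,0,0],50]
    - [[-0.0111,-0.016,0],[0,0,0],50]
    - [[-0.0111,-0.016,0],[0,0,0],50]
    - [[-0.0111,-0.016,0],[0,0,0],50]
    - [[-0.0111,-0.016,0],[0,0,0],50]
    - [[-0.0111,-0.016,0],[0,0,0],50]
    - [[-0.0111,-0.016,0],[0,0,0],50]
    - [[-0.0111,-0.016,0],[0,0,0],50]
    - [[-0.0111,-0.016,0],[0,0,0],50]
    - [[-0.0111,-0.016,0],[0,0,0],50]
    - [[-0.0111,-0.016,0],[0,0,0],50]
    - [[-0.0111,-0.016,0],[0,0,0],50]
    - [[-0.0111,-0.016,0],[0,0,0],50]
    - [[-0.0111,-0.016,0],[0,0,0],50]
    - [[-0.0111,-0.016,0],[0,0,0],50]
    - [[-0.0111,-0.016,0],[0,0,0],50]
    - [[-0.0111,-0.016,0],[0,0,0],50]
    - [[-0.0111,-0.016,0],[0,0,0],50]
    - [[-0.0111,-0.016,0],[0,0,0],50]
    - [[-0.0111,-0.016,0],[0,0,0],50]

```text
clock: 10.05
eef_pos: [536.5, -217.5, 229.8]
tcp_rot: [-3.142, -0.0, 2.83]
contact_force: [0.5, 0.1, -0.6]
opening: 0.501
```

Call:
play_rows:
  moves:
    - [[-0.0055,-0.008,0],[0,0,0],50]
    - [[0,0,0],[0,0,0],50]
    - [[0,0,0],[0,0,0],50]
    - [[0,0,0],[0,0,0],50]
    - [[0,0,0],[0,0,0],50]
    - [[0,0,0],[0,0,0],50]
    - [[0,0,0],[0,0,0],50]

```text
clock: 10.75
eef_pos: [539.1, -224.9, 230.3]
tcp_rot: [-3.142, 0.0, 2.83]
contact_force: [-0.4, 0.6, -0.4]
opening: 0.5
```

Run:
```python
from h import *
np.set_printoptions(precision=3,suppress=True)
snap("side","pics/s6.png");snap("wrist","pics/w6.png"); s=sense(); print(s["clock"],s["eef_pos"],s["tcp_rot"],s["contact_force"],s["opening"])
c=load('pics/w6.npz'); print(proj(c,(539,-226,62)),proj(c,(539,-226,20)),proj(S,(539,-226,62)))
b=cv2.resize(cv2.imread('pics/s6.png')[215:375,310:430],None,fx=3,fy=3); a=cv2.imread('pics/w6.png')[0:400,120:520]
a=cv2.copyMakeBorder(a,0,80,0,0,0);cv2.imwrite('pics/c6.png',np.hstack([b,a]))
```

```text
10.85 [ 539.132 -225.095  230.288] [-3.142  0.     2.83 ] [-0.12   0.269 -1.054] 0.4960347115218844
[315.186 171.563] [315.239 163.91 ] [365.988 327.032]
```

View pics/c6.png

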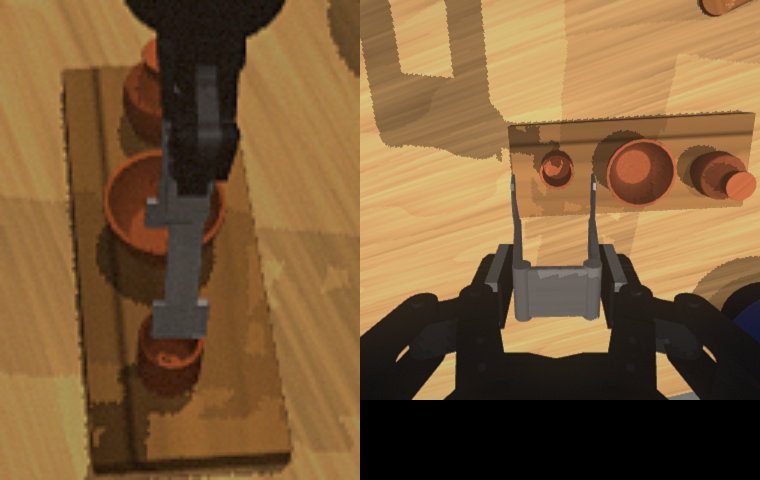

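Run:
```python
from h import *
np.set_printoptions(precision=1,suppress=True)
c=load('pics/w6.npz'); im=cv2.imread('pics/w6.png'); h=cv2.cvtColor(im,cv2.COLOR_BGR2HSV)
m=(((h[...,0]<9)|(h[...,0]>174))&(h[...,1]>140)).astype(np.uint8)[140:200,290:345]
n,l,st,ce=cv2.connectedComponentsWithStats(m); i=1+st[1:,4].argmax(); k=cv2.findContours((l==i).astype(np.uint8),0,2)[0][0]
(x,y),r=cv2.minEnclosingCircle(k); print(st[i]+[290,140,0,0,0],x+290,y+140,r)
e=cv2.fitEllipse(k); print(e)
print("rim?",plane(c,(x+290,y+140),62), plane(c,(317,166),62))
yaw=2.83; X=np.array([np.cos(yaw),np.sin(yaw)]);Y=np.array([np.sin(yaw),-np.cos(yaw)])
tcp=np.array([539.1,-225.0])
for p in ((273,180),(354.5,180),(275,185),(353,185)):
  q=plane(c,p,150)[:2]-tcp; print(p,q@X,q@Y)
q=plane(c,(x+290,y+140),62)[:2]-tcp; print("cup tool",q@X,q@Y)
cv2.imwrite('pics/c7.png',cv2.resize(im[130:215,250:380],None,fx=6,fy=6,interpolation=cv2.INTER_CUBIC))
```

```text
Traceback (most recent call last):
ValueError: attempt to get argmax of an empty sequence
```

```bash
sed -n 1p h.py
python3 - <<'E'
from h import *
np.set_printoptions(precision=1,suppress=True)
c=load('pics/w6.npz'); im=cv2.imread('pics/w6.png'); h=cv2.cvtColor(im,cv2.COLOR_BGR2HSV)
print(h[154:184:5,317].tolist(), h[150,300].tolist())
yaw=2.83; X=np.array([np.cos(yaw),np.sin(yaw)]);Y=np.array([np.sin(yaw),-np.cos(yaw)])
tcp=np.array([539.1,-225.0])
for p in ((273,180),(354.5,180),(275,185),(353,185)):
  q=plane(c,p,150)[:2]-tcp; print(p,q@X,q@Y)
q=plane(c,(317,166),62)[:2]-tcp; print("cup tool",q@X,q@Y)
cv2.imwrite('pics/c7.png',cv2.resize(im[130:215,250:380],None,fx=6,fy=6,interpolation=cv2.INTER_CUBIC))
E
```

```text
from rig import *
[[10, 164, 76], [9, 166, 114], [10, 171, 112], [9, 173, 184], [9, 169, 127], [11, 169, 77]] [15, 150, 114]
(273, 180) 13.24359717233945 -36.52436993411954
(354.5, 180) 13.183429347868854 32.44631898534209
(275, 185) 8.848945759117404 -35.01628984104213
(353, 185) 8.791728914090825 31.339232300886923
cup tool 6.2013836483163916 1.069890625996309
```

View pics/c7.png

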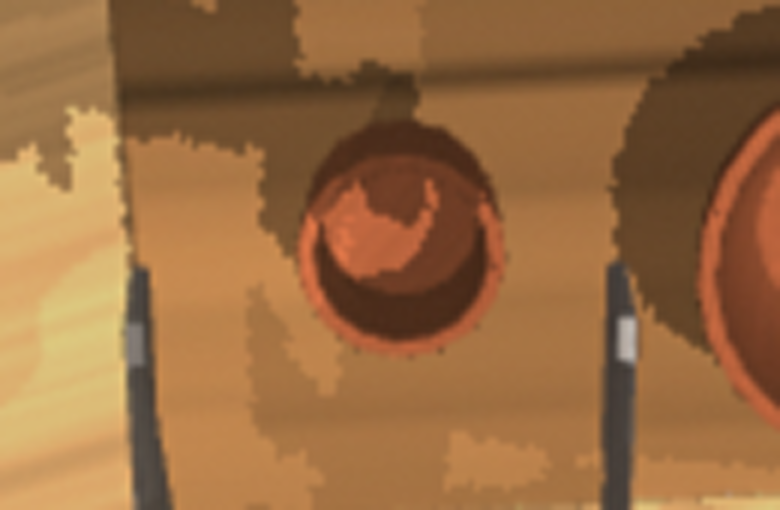

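Run:
```python
from h import *
np.set_printoptions(precision=1,suppress=True)
yaw=2.83; X=np.array([np.cos(yaw),np.sin(yaw)]);Y=np.array([np.sin(yaw),-np.cos(yaw)]); tcp=np.array([539.1,-225.0])
for z in (134,166):
  for x in (-15,15):
    for y in (-35,): print(z,x,y,proj(S,[*(tcp+X*x+Y*y),z]))
c=load('pics/w6.npz')
for z in (134,166,230):
  for x in (-15,15):
    for y in (-35,-29,29,35): print(z,x,y,proj(c,[*(tcp+X*x+Y*y),z]))
```

```text
134 -15 -35 [378.1 324.7]
134 15 -35 [359.9 324.8]
166 -15 -35 [379.4 315. ]
166 15 -35 [360.7 315.1]
134 -15 -35 [278.3 205.1]
134 -15 -29 [284.8 205.1]
134 -15 29 [347.5 205.1]
134 -15 35 [354.  205.1]
134 15 -35 [277.  173.5]
134 15 -29 [283.7 173.5]
134 15 29 [348.6 173.4]
134 15 35 [355.3 173.4]
166 -15 -35 [273.8 218.1]
166 -15 -29 [281.1 218.1]
166 -15 29 [351.3 218. ]
166 -15 35 [358.6 218. ]
166 15 -35 [272.2 183. ]
166 15 -29 [279.7 183. ]
166 15 29 [352.7 183. ]
166 15 35 [360.2 182.9]
230 -15 -35 [260.5 256.3]
230 -15 -29 [270.1 256.3]
230 -15 29 [362.6 256.3]
230 -15 35 [372.2 256.3]
230 15 -35 [257.7 211.5]
230 15 -29 [267.7 211.5]
230 15 29 [365.  211.4]
230 15 35 [375.  211.4]
```

Call:
play_rows:
  moves:
    - [[0,0.003,0],[0,0,0],47]
    - [[0,0,0],[0,0,0],47]
    - [[0,0,0.02],[0,0,0],47]
    - [[0,0,0.02],[0,0,0],47]
    - [[0,0,0.01],[0,0,0],47]
    - [[0,0,0],[0,0,0],47]
    - [[0,0,0],[0,0,0],47]
    - [[0,0,0],[0,0,0],47]
    - [[0,0,0],[0,0,0],47]

```text
clock: 11.75
eef_pos: [540.5, -222.6, 181.1]
tcp_rot: [-3.141, 0.001, 2.83]
contact_force: [-0.3, -0.8, -0.9]
opening: 0.469
```

Run:
```python
from h import *
snap("side","pics/s8.png");snap("wrist","pics/w8.png"); s=sense(); print(s["clock"],s["eef_pos"],s["tcp_rot"],s["contact_force"],s["opening"])
b=cv2.resize(cv2.imread('pics/s8.png')[260:380,320:420],None,fx=4,fy=4,interpolation=cv2.INTER_CUBIC); a=cv2.resize(cv2.imread('pics/w8.png')[130:250,265:365],None,fx=4,fy=4,interpolation=cv2.INTER_CUBIC)
cv2.imwrite('pics/c8.png',np.hstack([b,a]))
```

```text
11.85 [ 540.35057335 -222.56056577  180.83434338] [-3.14148437e+00  1.06380903e-03  2.82980746e+00] [ 0.3501676  -0.34958824 -0.59776078] 0.47457708317997305
```

View pics/c8.png

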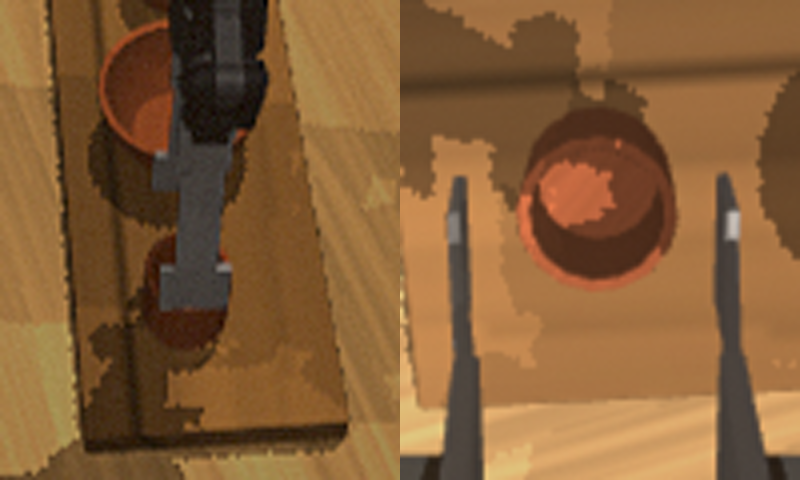

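Run:
```python
from h import *
np.set_printoptions(precision=1,suppress=True)
yaw=2.83; X=np.array([np.cos(yaw),np.sin(yaw)]);Y=np.array([np.sin(yaw),-np.cos(yaw)]); tcp=np.array([540.4,-222.6])
c=load('pics/w8.npz')
for p,z in (((314.25,182.75),62),((280,174),84),((346.25,174),84),((279,181),84),((348,181),84)):
  q=plane(c,p,z)[:2]-tcp; print(p,z,q@X,q@Y)
# side: lower edge of near jaw
p0,p1=(320+160/4,260+308/4),(320+226/4,260+308/4); print(p0,p1)
for z in (78,84,90):
  for x in (-15,15): print(z,x,proj(load('pics/s8.npz'),[*(tcp+X*x+Y*-29),z]))
```

```text
(314.25, 182.75) 62 0.03261120518852163 -1.8116395574543773
(280, 174) 84 14.262124494987837 -32.38855057044939
(346.25, 174) 84 14.18791853748852 27.02352602671366
(279, 181) 84 7.7710260747748885 -33.53552299909508
(348, 181) 84 7.694203164079423 28.79757390918324
(360.0, 337.0) (376.5, 337.0)
78 -15 [376.  335.7]
78 15 [358.8 335.9]
84 -15 [376.2 334.1]
84 15 [358.9 334.3]
90 -15 [376.4 332.5]
90 15 [359.1 332.6]
```

Call:
play_rows:
  moves:
    - [[0,0.001,0.006],[0,0,0],47]
    - [[0,0,0.008],[0,0,0],47]
    - [[0,0,0.008],[0,0,0],47]
    - [[0,0,0.008],[0,0,0],47]
    - [[0,0,0.008],[0,0,0],47]
    - [[0,0,0.008],[0,0,0],47]
    - [[0,0,0.008],[0,0,0],47]
    - [[0,0,0],[0,0,0],47]
    - [[0,0,0],[0,0,0],47]
    - [[0,0,0],[0,0,0],47]

```text
clock: 12.85
eef_pos: [540.6, -221.6, 126.5]
tcp_rot: [-3.142, 0.001, 2.83]
contact_force: [-0.0, -0.0, -0.5]
opening: 0.473
```

Run:
```python
from h import *
snap("side","pics/s9.png");snap("wrist","pics/w9.png"); s=sense(); print(s["clock"],s["eef_pos"],s["tcp_rot"],s["contact_force"],s["opening"])
b=cv2.resize(cv2.imread('pics/s9.png')[260:380,320:420],None,fx=4,fy=4,interpolation=cv2.INTER_CUBIC); a=cv2.resize(cv2.imread('pics/w9.png')[130:250,265:365],None,fx=4,fy=4,interpolation=cv2.INTER_CUBIC)
cv2.imwrite('pics/c9.png',np.hstack([b,a]))
c=load('pics/w9.npz')
# rim + jaw numbers: grey (low-saturation) runs per row, cup (red) extents
im=cv2.imread('pics/w9.png'); h=cv2.cvtColor(im,cv2.COLOR_BGR2HSV)
for r in range(180,236,6):
    g=np.where(h[r,260:370,1]<70)[0]+260; k=np.where((h[r,260:370,0]<9)&(h[r,260:370,1]>150))[0]+260
    print(r,"grey",[int(v) for v in (g[g<314].min(initial=999),g[g<314].max(initial=0),g[g>314].min(initial=999),g[g>314].max(initial=0))],"red",k.min(initial=999),k.max(initial=0))
```

```text
12.95 [ 540.64331339 -221.57548565  126.63144188] [-3.14152953e+00  8.46723671e-04  2.82980832e+00] [ 0.79101108  0.41895742 -0.75896656] 0.4740850307151435
180 grey [278, 281, 345, 348] red 999 0
186 grey [277, 280, 345, 349] red 999 0
192 grey [277, 281, 345, 348] red 999 0
198 grey [278, 281, 344, 349] red 999 0
204 grey [278, 281, 344, 348] red 999 0
210 grey [278, 281, 345, 349] red 999 0
216 grey [279, 282, 346, 349] red 999 0
222 grey [279, 283, 345, 350] red 999 0
228 grey [278, 283, 345, 352] red 999 0
234 grey [277, 284, 345, 353] red 999 0
```

Call:
play_rows:
  moves:
    - [[0,0,0],[0,0,0],46]
    - [[0,0,0],[0,0,0],45]
    - [[0,0,0],[0,0,0],44]
    - [[0,0,0],[0,0,0],43]
    - [[0,0,0],[0,0,0],42]
    - [[0,0,0],[0,0,0],41]
    - [[0,0,0],[0,0,0],40]
    - [[0,0,0],[0,0,0],39]
    - [[0,0,0],[0,0,0],38]
    - [[0,0,0],[0,0,0],36]
    - [[0,0,0],[0,0,0],34]
    - [[0,0,0],[0,0,0],30]
    - [[0,0,0],[0,0,0],20]
    - [[0,0,0],[0,0,0],10]
    - [[0,0,0],[0,0,0],10]
    - [[0,0,0],[0,0,0],10]
    - [[0,0,0],[0,0,0],10]
    - [[0,0,0],[0,0,0],10]
    - [[0,0,0],[0,0,0],10]
    - [[0,0,0],[0,0,0],10]
  squeeze: 27

```text
clock: 14.95
eef_pos: [540.3, -221.5, 126.2]
tcp_rot: [-3.142, 0.0, 2.83]
contact_force: [-0.6, -1.6, 1.1]
opening: 0.44
```

Run:
```python
from h import *
snap("side","pics/s10.png");snap("wrist","pics/w10.png"); s=sense(); print(s["clock"],s["eef_pos"],s["tcp_rot"],s["contact_force"],s["opening"])
b=cv2.resize(cv2.imread('pics/s10.png')[260:380,320:420],None,fx=4,fy=4,interpolation=cv2.INTER_CUBIC); a=cv2.resize(cv2.imread('pics/w10.png')[130:250,265:365],None,fx=4,fy=4,interpolation=cv2.INTER_CUBIC)
cv2.imwrite('pics/c10.png',np.hstack([b,a]))
```

```text
15.05 [ 540.35006339 -221.45588883  126.18881225] [-3.14158930e+00  4.12800989e-05  2.82980885e+00] [-0.23187307 -0.89903607  0.87784964] 0.4350660811618649
```

View pics/c10.png

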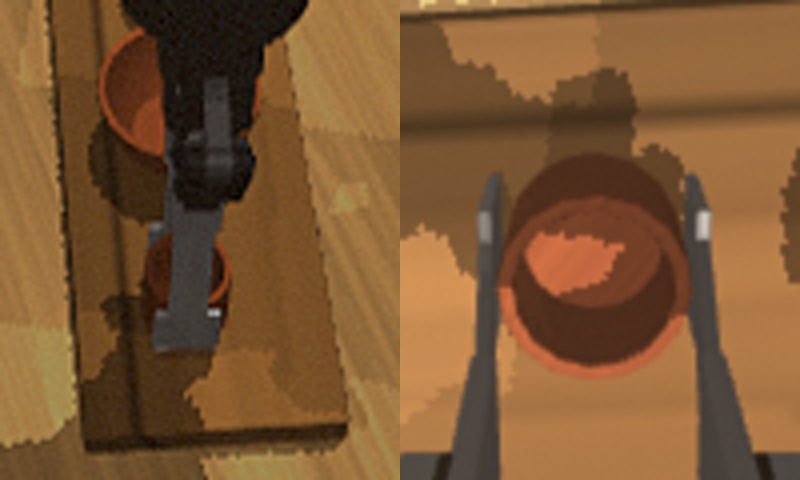

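The jaws sit on the cup wall on both sides, and the fingers stopped at 0.44 (about 37 mm, expected 38). Lifting now.

Call:
play_rows:
  moves:
    - [[0,0,-0.003],[0,0,0],10]
    - [[0,0,-0.006],[0,0,0],10]
    - [[0,0,-0.007],[0,0,0],10]
    - [[0,0,-0.007],[0,0,0],10]
    - [[0,0,-0.007],[0,0,0],10]
    - [[0,0,-0.007],[0,0,0],10]
    - [[0,0,-0.007],[0,0,0],10]
    - [[0,0,-0.007],[0,0,0],10]
    - [[0,0,-0.007],[0,0,0],10]
    - [[0,0,-0.007],[0,0,0],10]
    - [[0,0,-0.007],[0,0,0],10]
    - [[0,0,-0.007],[0,0,0],10]
    - [[0,0,-0.007],[0,0,0],10]
    - [[0,0,-0.006],[0,0,0],10]
    - [[0,0,-0.005],[0,0,0],10]
    - [[0,0,-0.003],[0,0,0],10]
    - [[0,0,0],[0,0,0],10]
    - [[0,0,0],[0,0,0],10]
    - [[0,0,0],[0,0,0],10]
    - [[0,0,0],[0,0,0],10]

```text
clock: 17.05
eef_pos: [540.2, -221.4, 225.9]
tcp_rot: [3.142, -0.001, 2.83]
contact_force: [-0.2, 0.6, -1.2]
opening: 0.436
```

Call:
play_rows:
  moves:
    - [[0,0,0],[0,0,0],10]
    - [[0,0,0],[0,0,0],10]
    - [[0,0,0],[0,0,0],10]
    - [[0,0,0],[0,0,0],10]
    - [[0,0,0],[0,0,0],10]
    - [[0,0,0],[0,0,0],10]
    - [[0,0,0],[0,0,0],10]
    - [[0,0,0],[0,0,0],10]

```text
clock: 17.85
eef_pos: [540.3, -221.5, 226.2]
tcp_rot: [-3.142, -0.0, 2.83]
contact_force: [0.8, -0.0, -0.5]
opening: 0.439
```

Run:
```python
from h import *
d1=snap("side","pics/s11.png");snap("wrist","pics/w11.png"); s=sense(); print(s["clock"],s["eef_pos"],s["tcp_rot"],s["contact_force"],s["opening"])
x=cv2.imread('pics/w10.png')[150:250,280:350].astype(int);y=cv2.imread('pics/w11.png')[150:250,280:350].astype(int)
m=(cv2.cvtColor(y.astype(np.uint8),cv2.COLOR_BGR2HSV)[...,0]<11)
print("wrist diff in cup area",abs(x-y).mean(2)[m].mean(),m.sum())
b=cv2.resize(cv2.imread('pics/s11.png')[210:370,320:420],None,fx=3,fy=3,interpolation=cv2.INTER_CUBIC); a=cv2.resize(cv2.imread('pics/w11.png')[130:250,265:365],None,fx=4,fy=4,interpolation=cv2.INTER_CUBIC)
cv2.imwrite('pics/c11.png',np.hstack([b,a]))
```

```text
17.95 [ 540.31301955 -221.44512205  226.18080541] [-3.14157686e+00 -6.74848898e-06  2.82983443e+00] [-0.11382267 -0.06189774 -1.24374598] 0.4356362637831963
wrist diff in cup area 5.24942600709664 1597
```

The picture limit is used up, so I'll check the cup by mask instead.

Run:
```python
from h import *
def mk(f,r0,r1,c0,c1):
    h=cv2.cvtColor(cv2.imread(f),cv2.COLOR_BGR2HSV)[r0:r1,c0:c1]; m=((h[...,0]<11)&(h[...,1]>155)).astype(np.uint8)
    n,l,st,ce=cv2.connectedComponentsWithStats(m); i=1+st[1:,4].argmax(); return st[i]+np.array([c0,r0,0,0,0]),(ce[i]+[c0,r0]).round(1)
for f in ("w10","w11"): print(f,*mk(f"pics/{f}.png",160,235,283,346))
snap("wrist","pics/w12.png"); print("w12",*mk("pics/w12.png",160,235,283,346))
for f in ("side0","s10","s11"):
    h=cv2.cvtColor(cv2.imread(f"pics/{f}.png"),cv2.COLOR_BGR2HSV)
    m=((h[...,0]<9)&(h[...,1]>150)).astype(np.uint8)
    n,l,st,ce=cv2.connectedComponentsWithStats(m[220:375,320:420]); print(f,[(st[i]+[320,220,0,0,0]).tolist() for i in range(1,n) if st[i,4]>40])
for z in (20,62,120,162): print(z,proj(S,(539,-225,z)))
```

```text
w10 [ 289  169   49   56 1932] [313.4 197.8]
w11 [ 290  169   48   55 1531] [314.6 197.7]
w12 [ 290  169   48   55 1551] [314.5 197.3]
side0 []
s10 []
s11 []
20 [364.76316338 337.4026346 ]
62 [365.78892029 326.55426788]
120 [367.32880829 310.26846998]
162 [368.5447014  297.40922992]
```

```bash
python3 -c "
from rig import *
s=sense(); print(s['opening'],s['eef_pos'],abs(s['qvel']).max()); print(sign_off())"
```

```text
0.44068051622093896 [ 540.31051641 -221.44492767  226.18578952] 0.0016182383667114686
the job is handed in; nothing more can be done
None
```

The tongs are off the peg and closed on the little cup, which is held in the air about 10 cm above the board. I handed the job in at about 18 s of the 51 s, and no verdict came back. I gripped the tongs by the plates, lifted them 22 mm and slid them off along the peg. I then carried them over the pots, lowered the jaws round the cup, closed with 27 N and raised it 100 mm.

**Checks that agreed:**
- **Grip:** the fingers stopped at 0.44 of the stroke, about 37 mm. About 38 mm was expected with the jaws on a 40 mm cup.
- **Cup lifted:** the wrist camera shows the cup's red outline in the same place, within about 1 pixel, before and after the lift. It therefore rose with the tongs, and its underside should be about 120 mm above the bench.
- **Stillness:** two wrist frames after the lift matched, and the arm was at rest.

**Checks that failed, disagreed or were not made:**
- **Side-view check failed:** my colour mask for the cup in the side camera found nothing, even in the first picture. The height rests on the wrist view and the arm's own position.
- **No final picture:** the limit of 12 was reached, so I did not see the finished pose.
- **Jaw readings were off:** the jaws stood wider than the stated gap for the finger opening. In the side view they also looked 6–10 mm lower than I had calculated, so I allowed for that when lowering them.
- **Other pots and rib:** I did not measure them again at the end. I had planned about 20 mm of clearance to the bowl, and no unexpected force showed in the readings.

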